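Shut and lock the pellet hopper's slide gate

TASK

The pellet hopper is about to be refilled: push its yellow slide gate fully home until the spring catch drops behind it, then take the orange-gripped R-clip from its stand and push its straight leg down through the cross-hole of the steel stud that then sticks out through the gate's fork, the bent leg riding over the stud, until it snaps around the stud. Leave the clip there upright and fully seated, and leave the spool, bottle, screwdriver and gear where they are.

Things in the scene. Friction and masses are not known exactly. Their poses are not given: they have to be found in the camera images.
- hopper: Fixed bench-top pellet hopper: steel base 200 x 180 mm, grey throat block to 142 mm high, white cone 140 mm wide, blue lid 150 mm wide, 300 mm high in all. Origin: on the bench, 70 mm to the -y side of the centre of base, cone and lid; z up. The gate slides along its y axis and comes out on its -y side; the lid's edge is 5 mm to the -y side of the origin.
- lock (a point): On the lock stud's axis, where the outer face of the gate's fork stands when shut: (0, -130, 110) mm in the hopper's frame, same axes. The stud is a fixed smooth steel bar, 20 mm in diameter, along the hopper's y, sticking out to -y through the fork. The fork is open at the top, 6 mm thick, its tines 10 mm higher than the stud's axis.
- hole_zone (a point): Middle of the zone on top of the stud where the cross-hole's mouth lies: (0, -147, 120) mm in the hopper's frame. The one hole is vertical, 7 mm square, open at both ends, on the stud's centreline. Its centre is up to 8 mm either way along y from this point; this differs from stud to stud and is not measured: find it by touch or sight. The stud ends 20 mm beyond the hole's centre.
- gate (a joint): Opening of the yellow slide gate in m: 0 = fully shut, grows as it comes out (-y of the hopper); it starts 50 to 65 mm out. It slides with about 6 N of friction; over its last 25 mm the catch adds about 3 N, falling away with a click in the last 5 mm. There is a solid stop at 0.
- gate_push (a point): Moves with the gate: centre of the outer (-y) face of its upright yellow push plate, 38 mm wide (hopper x), 6 mm thick, from 90 to 150 mm above the bench; this point is 125 mm above the bench. Push it towards the hopper's +y. It lies 51 mm to the -x side of the stud's axis.
- catch (a joint): Lift of the spring catch in m (steel plunger with a red knob above the gate): 0 = down, its rest. The gate's wedge lifts it 6.5 mm in passing and it drops back to 0 behind the wedge when the gate is home. It works by itself.
- clip: R-clip of 5 mm steel wire with an orange grip block, about 80 g. Origin: on the straight leg's axis at the grip's underside; z up, away from the legs; x towards the bent leg; y across the wire's plane. Grip block: x -9 to 17, y -9 to 9 (18 mm thick, grasp across y), z 0 to 30 mm; a wire loop stands above it to z = 50 mm.
- clip_tip (a point): Lower end, slightly tapered (to 3.4 mm), of the clip's straight leg, 68.5 mm below the grip's underside; axes as the clip's. When the clip is seated it is 42.5 mm below the stud's axis.
- clip_seat (a point): On the clip's straight leg, 26 mm below the grip's underside: lies on the stud's axis when seated, the clip's y axis then along the stud, the bent leg on either side (hopper's +x or -x). The bent leg bulges around this place; its neck is 12 mm lower and it flares out below, ending at z = -56 mm. Snapping on takes some 6 to 15 N, most as the neck passes; the spring then draws it home.
- clip_leg (a joint): How far the clip's bent leg is sprung outwards, rad: 0 = relaxed; about 0.13 as its neck passes the stud; back to nearly 0 when seated.
- stand: Black stand for the clip, fixed: base 70 x 50 mm, and an upright slot (two walls 60 mm long in x, 4 mm thick, outer faces 17 mm apart), its top 77 mm above the bench. The clip's grip sits on it, legs hanging in the slot; lift the clip straight up by 75 mm to clear. Origin: centre of its underside.
- spool: Bystander: green filament spool lying flat, 110 mm in diameter, 46 mm high. Origin: centre of its underside.
- bottle: Bystander: white bottle with a blue cap, 60 mm in diameter, 140 mm high. Origin: centre of its underside.
- driver: Bystander: screwdriver lying on the bench, 150 mm long, under 35 mm high. Origin: centre of its underside.
- gear: Bystander: red printed gear lying flat, 60 mm in diameter, 16 mm high. Origin: centre of its underside.
Not all that is in view belongs to the job. Leave any blue look-alike of the clip alone.

How it is judged (in metres and radians):
On the way, in this order (a step that is already met when the one before it is completed fails the run):
1. the gate is fully home and the catch has dropped behind it (value of joint gate below 0.004 m and value of joint catch below 0.0015 m), for 0.2 s.
2. the clip's straight leg is through the stud's hole and the bent leg has snapped around the stud (x of clip_tip in the frame of lock between -0.004 and 0.004 m and y of clip_tip in the frame of lock between -0.027 and -0.0065 m and z of clip_tip in the frame of lock between -0.0485 and -0.0375 m and angle between the z axis of clip and the z axis of hopper, either way round below 0.17 rad and angle between the y axis of clip and the y axis of hopper, either way round below 0.35 rad and value of joint clip_leg below 0.05 rad), for 0.2 s.
At the end, for the whole second after the job is handed in: Gate within 4 mm of shut, catch down within 1.5 mm. Clip released and still on the stud: leg through the hole, tip within 4 mm of the stud's axis sideways, 37.5 to 48.5 mm below it, 6.5 to 27 mm out from the fork; upright within 0.17 rad, square within 0.35 rad; bent leg under 0.05 rad (all of step 1 and all of step 2 and linear speed of clip below 0.02 m/s); the robot touches nothing.
It fails at once if the green spool is knocked or moved more than 25 mm (distance of spool from where it was at the start of the episode above 0.025 m).
It fails at once if the white bottle is knocked or moved more than 25 mm (distance of bottle from where it was at the start of the episode above 0.025 m).
It fails at once if the screwdriver is knocked or moved more than 25 mm (distance of driver from where it was at the start of the episode above 0.025 m).
It fails at once if the red gear is knocked or moved more than 25 mm (distance of gear from where it was at the start of the episode above 0.025 m).
It fails at once if the bottle is tipped over (angle between bottle's own z axis and vertical above 0.5 rad).
It also fails if it takes over 61 s, if anything falls off the work surface, if the arm or the gripper's body presses on something with over 40 N, if the wrist force passes 120 N, or if a joint passes its speed limit or range.

ROBOT

A 6-joint arm with a two-finger parallel gripper is mounted at the origin on the work surface. World frame = base frame: x ahead of the robot, y to its left, z up, the work surface at z = 0. Lengths are in mm, angles in rad, forces in N, time in s.
With the tool pointing down it reaches from about 350 to 1000 mm from the base axis. Payload 7.1 kg.
Tool frame: the origin (TCP) lies on the centre line of the jaws, within the pads' length; the fingertips stand 22 mm ahead of it and the grasp point (between the pads) lies 3 mm ahead of it; z points along the fingers, y is the line along which they close (so a half turn about z gives the same grasp; the last joint's range is limited). The gripper opens to 85 mm and grips with 20 to 120 N. Pads are 22 mm wide; open, the fingers measure 114 mm over their backs; the gripper's body (76 mm by 85 mm) begins 54 mm behind the grasp point. The pads swing forward as they close: fully open they stand 13 mm farther back than shut.
Start: joints at [-1.18, 0.423, 1.63, -0, 1.089, -0.019], TCP at [249.032, -573.226, 253.319] pointing down, gripper open.
Joint ranges: [-3, 3], [-0.9, 2.11], [0.09, 2.58], [-1.31, 4.45], [0.11, 2.69], [-2.54, 2.54]. Speed limits (rad/s): [2.39, 2.39, 3.01, 3.14, 3.14, 3.14].

INTERFACE

Orientations are given as [roll, pitch, yaw] about the fixed x, y, z axes, in that order (R = Rz(yaw) Ry(pitch) Rx(roll)).
In Python, from plant import read_state, read_camera, sign_off gives the robot as it stands.
- The arm moves only by the tool servo_tool, never from a script. Its argument "series" is one flat list of numbers, 6 for each row, row after row: the shift along the tool's x, y, z in m, then the turn, a rotation vector about the tool's x, y, z in degrees. A call has 1 to 12 rows; each row is the pose to reach, as a shift and turn from the pose commanded when the call began, along the tool's axes at that moment; what a row does not reach only later rows make up. A row lasts 1/8 s, in which the tool goes at most 62.5 mm and 10.7 degrees, less where a joint would pass 70% of its speed; a pose out of reach is approached as far as the arm can. A call with a gripper value outside its range is refused whole. "fingers" is the closure in counts, from 0 (fully open) to 255 (shut), set as the call begins (left out, the last holds). The fingers move at their own pace and stop on an object; "grip_force" is the grip in N (left out, the last holds). Time passes only in rows, so rows that repeat a pose let the fingers close. It gives the time, the measured TCP pose, the force, the opening and the grip force at its end, in the units of the state.
- read_state(): the state, without advancing time (a new reading comes with each control period).
- read_camera(name): name is "scene" or "top" or "wrist"; returns a dict with "image" (384x512x3 uint8, red, green, blue), "vertical_fov" (degrees; the focal length in pixels is half the picture's height over the tangent of half this angle, whatever the lens; pixels are square), "cx", "cy" (the principal point, pixels), "world_to_cam" (4x4, takes a point from world to camera coordinates); the wrist camera has in their place "mount" (4x4, takes a point from camera to tool coordinates, whose origin is the TCP and whose axes are the flange's). Camera axes: x right, y down, z forward; pixel columns grow to the right and rows downward; lengths in mm; the calibration is good to about 2 mm. The wrist camera is an equidistant fisheye: a pixel r from the principal point sees the ray r / f radians off the axis. A picture is of the moment at which its call begins: read the wrist's pose just before it. There is no depth.
- sign_off(): hands the job in; it is judged then, once.
The state is a dict: "clock": time; "q": joint angles; "joint_velocities": joint speeds; "tau": joint torques, N m; "tcp_pos": TCP position; "tcp_rot": TCP orientation; "contact_force": force on the tool from outside, world axes, zero at the start; "torque": the same for the moment, N m; "gripper_width": opening from 0.0 (shut) to 1.0 (fully open); "grip_force": force on a finger pad.
Only numpy, scipy, OpenCV 4.12 (cv2) and the standard library are available. Lean on these libraries where they do the work, as an engineer would, in place of code of your own. Each camera call takes 0.05 s, during which the arm holds its last target. There are 200 camera calls.

## Working session

There is one attempt and no reset: what is moved stays moved. The work goes in short steps, Python scripts to look and compute and a tool call to move; the robot and the scene stay as the last step left them, time stands still between calls to the robot, and variables do not carry over. Pictures are saved under pics/ and viewed, at most 10 in all, crops included, and the job is handed in when it is done.

Besides the shell and the picture viewer there is one more tool, called as name(argument=value, ...), one argument or row to a line, values as JSON. servo_tool: Moves the arm, as the interface text tells. Its arguments: {"type":"object","properties":{"series":{"type":"array","items":{"type":"number"}},"fingers":{"type":"number"},"grip_force":{"type":"number"}},"required":["series"]}

```bash
mkdir -p pics; ls; cat > h.py <<'E'
import numpy as np, cv2, json
from scipy.spatial.transform import Rotation as R
from plant import read_state, read_camera, sign_off
def cam(name):
    s=read_state(); c=read_camera(name); h=c['image'].shape[0]
    c['f']=h/2/np.tan(np.radians(c['vertical_fov'])/2)
    if name=='wrist':
        T=np.eye(4); T[:3,:3]=R.from_euler('xyz',s['tcp_rot']).as_matrix(); T[:3,3]=s['tcp_pos']
        c['c2w']=T@np.array(c['mount'])
    else: c['c2w']=np.linalg.inv(np.array(c['world_to_cam']))
    c['name']=name
    return c
def ray(c,u,v):
    x=(u-c['cx'])/c['f']; y=(v-c['cy'])/c['f']
    if c['name']=='wrist':
        r=np.hypot(x,y); k=np.sin(r)/max(r,1e-9); d=np.array([x*k,y*k,np.cos(r)])
    else: d=np.array([x,y,1.])
    d=c['c2w'][:3,:3]@d
    return c['c2w'][:3,3],d/np.linalg.norm(d)
def onz(c,u,v,z):
    o,d=ray(c,u,v); return o+d*(z-o[2])/d[2]
def proj(c,p):
    q=np.linalg.inv(c['c2w'])@np.append(p,1); 
    if c['name']=='wrist':
        r=np.arctan2(np.hypot(q[0],q[1]),q[2]); k=r/max(np.hypot(q[0],q[1]),1e-9)
        return np.array([c['cx']+c['f']*q[0]*k,c['cy']+c['f']*q[1]*k])
    return np.array([c['cx']+c['f']*q[0]/q[2],c['cy']+c['f']*q[1]/q[2]])
def save(n,im,s=1): cv2.imwrite('pics/'+n,cv2.resize(im[:,:,::-1],None,fx=s,fy=s,interpolation=cv2.INTER_CUBIC))
def tri(rs):
    A=sum(np.eye(3)-np.outer(d,d) for o,d in rs); b=sum((np.eye(3)-np.outer(d,d))@o for o,d in rs)
    return np.linalg.solve(A,b)
E
python3 - <<'E'
from h import *
a=cam('scene');b=cam('top')
save('scene.png',a['image'],1.5);save('top.png',b['image'],1.5)
for c in(a,b):print(c['f'],c['cx'],c['cy'],c['c2w'].round(3).tolist())
print(read_state())
E
```

```text
pics
478.84044182333713 255.6740673153137 195.9688110149192 [[0.893, 0.367, -0.261, 828.44], [0.451, -0.719, 0.529, -692.041], [0.007, -0.59, -0.807, 1082.638], [0.0, 0.0, 0.0, 1.0]]
422.0083666334572 253.4842703737654 198.49337215178952 [[-0.01, -0.981, 0.192, 300.58], [-1.0, 0.011, 0.005, -38.173], [-0.007, -0.192, -0.981, 1099.17], [0.0, 0.0, 0.0, 1.0]]
{'clock': 0.1, 'q': array([-1.17995444e+00,  4.23784970e-01,  1.63063806e+00,  2.82026842e-06,
        1.08858804e+00, -1.89959010e-02]), 'joint_velocities': array([ 0.0006856 , -0.00090781, -0.00170659, -0.00260566, -0.00128474,
        0.00054143]), 'tau': array([ 4.43058289e-04, -5.58424044e+01, -2.82443690e+01,  3.82126314e-05,
        2.97828752e-03, -2.62210136e-05]), 'tcp_pos': array([ 248.88304182, -572.78916643,  252.60094654]), 'tcp_rot': array([-3.14017454e+00, -2.94388204e-05,  4.09836456e-01]), 'contact_force': array([ 0.86350715, -0.59776254, -0.082174  ]), 'torque': array([ 0.01432489,  0.02043027, -0.00391013]), 'grip_force': 0.0, 'gripper_width': 0.9998964770872572}
```

View pics/scene.png

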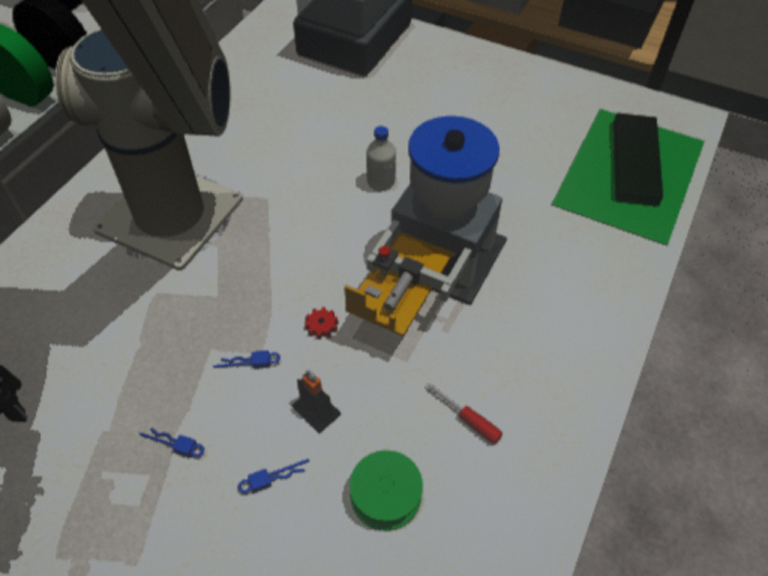

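View pics/top.png

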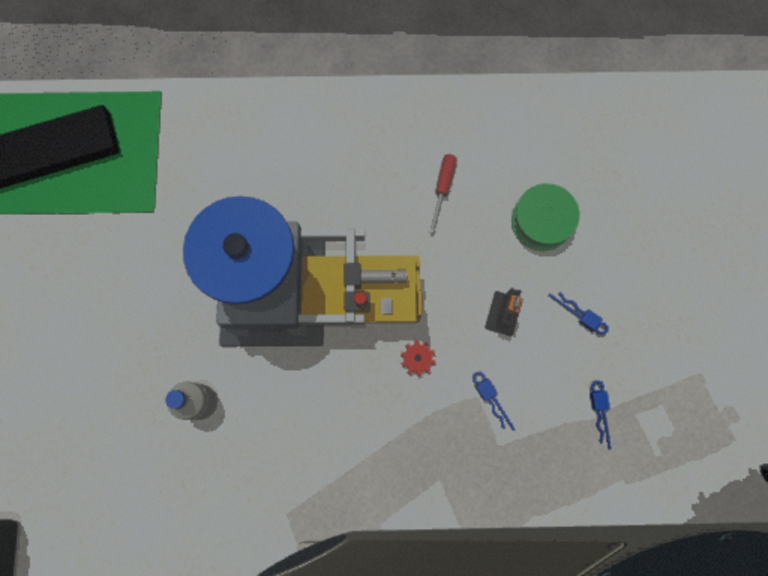

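The scene shows the hopper with its yellow gate open at about (400,280), the plate's corner at (350,290), the stud at (398,290), and the orange clip on the black stand at (311,381). Candidates for the clip: orange grip at scene (311,381), and blue look-alikes at (260,360), (183,445) and (265,480). By its orange grip and the black stand, I choose (311,381), which is (514,302) in the top view.

```bash
python3 - <<'E'
from h import *
a=cam('scene');b=cam('top');w=cam('wrist')
def mask(c,lo,hi):
    hsv=cv2.cvtColor(c['image'],cv2.COLOR_RGB2HSV); return cv2.inRange(hsv,lo,hi)
for n,c in(('s',a),('t',b)):
    m=mask(c,(3,150,60),(14,255,255)); k,l,st,ce=cv2.connectedComponentsWithStats(m)
    print(n,[(st[i].tolist(),ce[i].round(1)) for i in range(1,k) if st[i,4]>8])
    m=mask(c,(112,150,60),(125,255,255)); k,l,st,ce=cv2.connectedComponentsWithStats(m)
    print(n,[(st[i].tolist(),ce[i].round(1)) for i in range(1,k) if st[i,4]>300])
print('stud tip',onz(b,405/1.5,275/1.5,120),'rear',onz(b,362/1.5,276/1.5,120),'clip',onz(b,514/1.5,302/1.5,105))
print('plate',onz(b,421/1.5,321/1.5,150),onz(b,421/1.5,290/1.5,150))
print('rail',[onz(b,u/1.5,v/1.5,100) for u,v in((300,256),(420,256))])
save('w0.png',w['image'],1.5);print(w['f'],w['cx'],w['cy'],np.round(w['mount'],3).tolist())
save('crop.png',b['image'][140:250,190:360],4.5)
E
```

```text
s [([202, 251, 11, 8, 37], array([207.2, 254.5]))]
s [([273, 78, 60, 41, 848], array([298.7,  95.1]))]
t []
t []
stud tip [528.78605266 -72.63319545 120.        ] rear [527.97413385  -4.37299985 120.        ] clip [ 485.98976051 -246.25903752  105.        ]
plate [449.93249792 -94.55834471 150.        ] [497.93826227 -95.64496576 150.        ]
rail [array([567.29615236,  97.30551207, 100.        ]), array([564.90852794, -98.32467187, 100.        ])]
297.3186396354542 255.60989795538293 189.40748306131607 [[0.0, -0.949, -0.316, 79.783], [1.0, 0.0, -0.0, -0.626], [0.0, -0.316, 0.949, -119.86], [0.0, 0.0, 0.0, 1.0]]
```

View pics/crop.png

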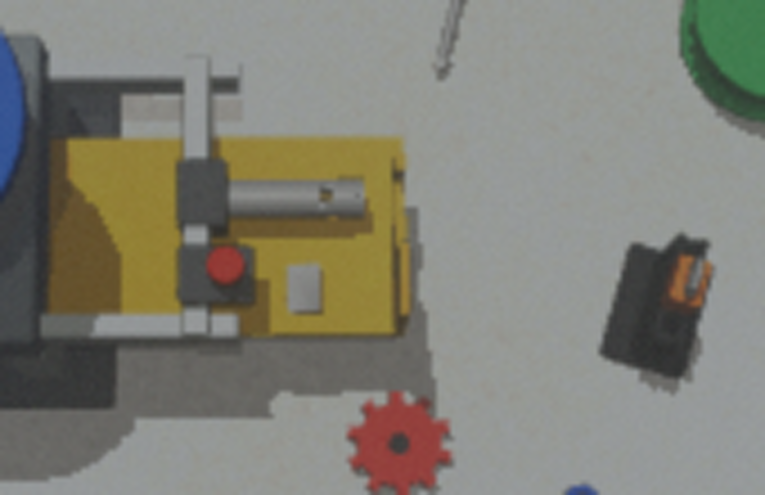

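The top crop shows the stud along (228..363,198) with a dark cross-hole near (325,194), the red knob at (225,265), the plate edge at x≈405, and the orange grip with its wire loop on the black stand at (693,277). I'll move above for a close wrist view.

servo_tool(
  series=[0.383,-0.306,0.013,0,0,23.5,0.383,-0.306,0.013,0,0,23.5,0.383,-0.306,0.013,0,0,23.5,0.383,-0.306,0.013,0,0,23.5,0.383,-0.306,0.013,0,0,23.5,0.383,-0.306,0.013,0,0,23.5,0.383,-0.306,0.013,0,0,23.5,0.383,-0.306,0.013,0,0,23.5,0.383,-0.306,0.013,0,0,23.5,0.383,-0.306,0.013,0,0,23.5,0.383,-0.306,0.013,0,0,23.5,0.383,-0.306,0.013,0,0,23.5],
  fingers=255,
)

```text
clock: 1.75
tcp_pos: [478.0, -141.0, 240.3]
tcp_rot: [3.142, 0.0, -0.002]
contact_force: [0.3, -0.2, 0.1]
gripper_width: -0.0
grip_force: 0.0
```

```bash
python3 - <<'E'
from h import *
w=cam('wrist');save('w1.png',w['image'],1.56);np.save('w1.npy',w,allow_pickle=True)
s=read_state();print(s['tcp_pos'],s['tcp_rot'],s['clock'],s['q'])
E
```

```text
[ 478.00790715 -140.92391508  240.34006458] [ 3.14154721e+00  4.55281099e-05 -2.16656734e-03] 1.8 [-3.10542341e-01  2.54871367e-01  1.91651640e+00 -6.92295932e-05
  9.70234472e-01  1.26245968e+00]
```

View pics/w1.png

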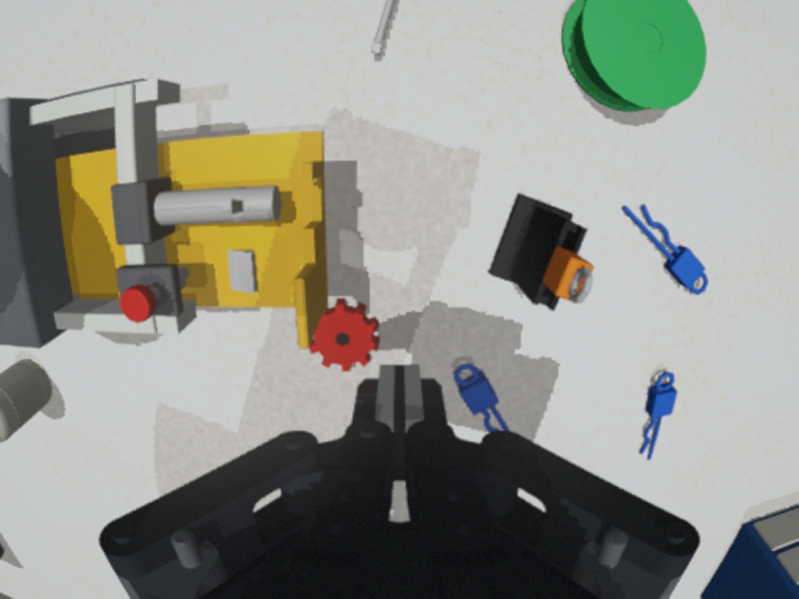

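The wrist view shows the stud from (157,205) to (279,203), the hole at (238,206), the plate top at (304,310), the red gear at (343,335), the orange grip at (568,273) and its loop at (580,285).

```bash
python3 - <<'E'
from h import *
w=np.load('w1.npy',allow_pickle=True).item();k=1.56
P=lambda u,v,z:onz(w,u/k,v/k,z).round(1)
print('hole',P(238,206,120),'end',P(279,203,110),'studback',P(157,205,115),'plate tops',P(299,277,150),P(303,346,150),'knob180',P(137,303,170))
print('stud edges', [P(u,v,110) for u,v in((165,189),(275,186),(165,223),(275,220))])
save('c1.png',w['image'][115:205,300:400],6)
save('c2.png',w['image'][110:160,90:190],7)
save('c3.png',np.hstack([cv2.resize(w['image'][120:200,310:390],(400,400),interpolation=2),cv2.resize(w['image'][105:155,135:185],(400,400),interpolation=2)]))
E
```

```text
hole [528.6 -54.4 120. ] end [528.1 -75.1 110. ] studback [531.6  -0.8 115. ] plate tops [497.  -93.3 150. ] [460.7 -92.6 150. ] knob180 [490.6 -13.4 170. ]
stud edges [array([540.1,  -4.4, 110. ]), array([537.7, -73.2, 110. ]), array([519.9,  -2.3, 110. ]), array([518.6, -72.2, 110. ])]
```

View pics/c3.png

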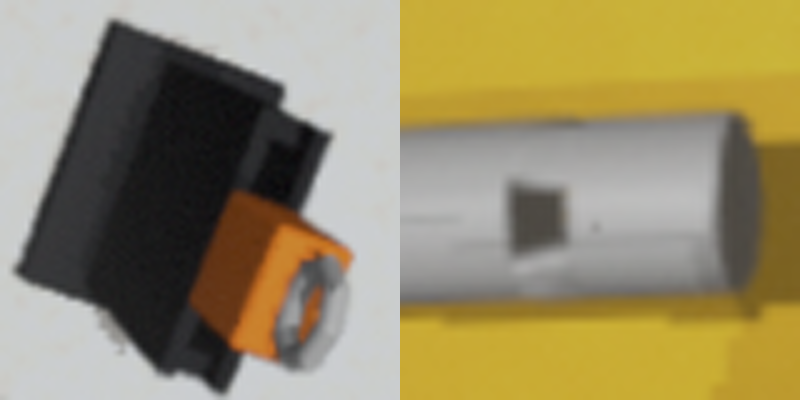

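```bash
python3 - <<'E'
from h import *
w=np.load('w1.npy',allow_pickle=True).item();k=1.56
b=cam('top')
print('knob',tri([ray(w,137/k,303/k),ray(b,190+225/4.5,140+265/4.5)]))
print('hole tri',tri([ray(w,152.4,132),ray(b,190+325/4.5,140+194/4.5)]), onz(w,152.4,132,120))
q=[onz(w,310+u/5,120+v/5,107) for u,v in((280,228),(350,258),(237,350))]
print(np.round(q,1)); e1=q[1]-q[0];e2=q[2]-q[0];print(np.linalg.norm(e1),np.linalg.norm(e2),'short ang',np.degrees(np.arctan2(e1[1],e1[0])),'long',np.degrees(np.arctan2(e2[1],e2[0])),'centre',(q[1]+q[2])/2)
wa=[onz(w,310+u/5,120+v/5,77) for u,v in((110,25),(280,88),(330,135),(225,392),(168,375))]
print(np.round(wa,1))
E
```

```text
knob [485.1061279   -2.46050768 153.98655842]
hole tri [529.05438132 -54.34233457 121.01773648] [528.69264773 -54.22348633 120.        ]
[[ 496.  -242.4  107. ]
 [ 490.5 -257.4  107. ]
 [ 472.4 -236.2  107. ]]
16.008060634195584 24.397462566755586 short ang -110.11639156564507 long 165.3424208517129 centre [ 481.47888327 -246.8187419   107.        ]
[[ 529.  -215.3   77. ]
 [ 517.7 -251.8   77. ]
 [ 508.5 -263.8   77. ]
 [ 453.  -245.8   77. ]
 [ 456.9 -232.6   77. ]]
```

servo_tool(
  series=[0,0.005,0.05,0,0,0,0,0.005,0.1,0,0,0,0,0.005,0.103,0,0,0,0,-0.015,0.103,0,0,0,0,-0.035,0.103,0,0,0,0,-0.05,0.103,0,0,0,0,-0.06,0.103,0,0,0,0,-0.07,0.103,0,0,0],
)

```text
clock: 2.85
tcp_pos: [479.8, -71.3, 139.1]
tcp_rot: [3.139, -0.003, 0.001]
contact_force: [-0.8, -20.8, -4.8]
gripper_width: 0.002
grip_force: 9.8
```

servo_tool(
  series=[0,-0.005,0,0,0,0,0,-0.01,0,0,0,0,0,-0.015,0,0,0,0,0,-0.015,0,0,0,0],
)

```text
clock: 3.35
tcp_pos: [479.8, -55.5, 139.1]
tcp_rot: [3.141, -0.003, -0.0]
contact_force: [0.5, -3.8, 1.7]
gripper_width: -0.004
grip_force: 2.0
```

servo_tool(
  series=[0,-0.003,0,0,0,0,0,-0.006,0,0,0,0,0,-0.009,0,0,0,0,0,-0.009,0,0,0,0],
)

```text
clock: 3.85
tcp_pos: [480.0, -53.7, 139.5]
tcp_rot: [3.13, -0.004, 0.004]
contact_force: [-4.8, -57.7, 6.1]
gripper_width: 0.002
grip_force: 29.5
```

servo_tool(
  series=[0,0.03,0,0,0,0,0,0.06,-0.02,0,0,0,0,0.09,-0.07,0,0,0,0.004,0.14,-0.07,0,0,9,0.004,0.2,-0.07,0,0,18,0.004,0.2,-0.07,0,0,18,0.004,0.2,-0.07,0,0,18,0.004,0.2,-0.07,0,0,18],
  fingers=110,
)

```text
clock: 4.85
tcp_pos: [482.3, -244.8, 207.5]
tcp_rot: [-3.141, 0.0, -0.313]
contact_force: [0.1, 0.7, -0.3]
gripper_width: 0.569
grip_force: 0.0
```

```bash
python3 - <<'E'
from h import *
w=cam('wrist');np.save('w2.npy',w,allow_pickle=True)
s=read_state();print(s['tcp_pos'],s['tcp_rot'],s['clock'],s['contact_force'],s['gripper_width'])
save('w2.png',w['image'],1.5)
E
```

```text
[ 482.3595487  -244.69519981  207.46383166] [-3.14127860e+00  3.65686080e-04 -3.12545313e-01] 4.9 [ 0.09726386 -0.44871987 -0.26171521] 0.5711347118182496
```

View pics/w2.png

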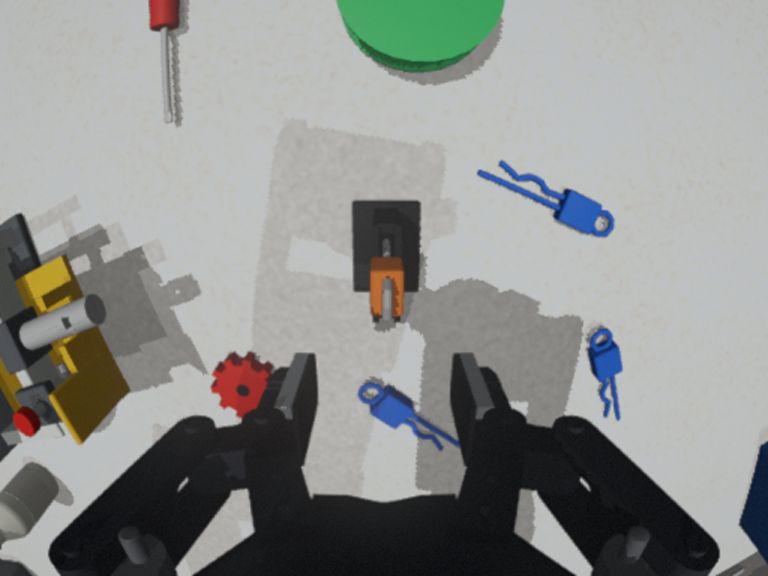

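The grip at (387,290) is centred between the fingers and square to them, and there is a wire at (387,245) in the slot on the tool's +x side. The gate has moved in and the stud now projects through the fork, with the hole at (68,322).

```bash
python3 - <<'E'
from h import *
w=np.load('w2.npy',allow_pickle=True).item();k=1.5
s=read_state();T=R.from_euler('xyz',s['tcp_rot']).as_matrix()
def t(u,v,z): return (T.T@(onz(w,u/k,v/k,z)-s['tcp_pos'])).round(1)
m=cv2.inRange(cv2.cvtColor(w['image'],cv2.COLOR_RGB2HSV),(3,130,60),(16,255,255))
for v in range(168,218,4):
    r=np.where(m[v,230:290])[0]
    if len(r): print(v,r.min()+230,r.max()+230,w['image'][v,r.min()+233])
print('upper edge of top',t(387,283,107),'lower',t(387,321,107),'wire',t(387,245,60), 'gripL',t(372,285,107),t(404,285,107))
print('hole',onz(w,68/k,322/k,120))
E
```

```text
172 248 266 [101  61  41]
176 247 267 [106  63  40]
180 247 268 [141  81  44]
184 247 269 [186 111  52]
188 247 269 [186 109  52]
192 247 269 [185 108  51]
196 247 268 [184 106  49]
200 247 268 [183 106  50]
204 248 268 [182 105  49]
208 248 268 [144  84  47]
upper edge of top [  6.8   2.4 100.5] lower [-14.7   2.5 100.5] wire [ 15.9   2.8 147.5] gripL [  5.7  -5.4 100.5] [  5.7  11.3 100.5]
hole [528.45168294 -56.18455153 120.        ]
```

servo_tool(
  series=[0.001,0.0025,0.05,0,0,0,0.001,0.0025,0.095,0,0,0,0.001,0.0025,0.1065,0,0,0,0.001,0.0025,0.1065,0,0,0],
)

```text
clock: 5.4
tcp_pos: [482.7, -248.0, 100.8]
tcp_rot: [-3.141, 0.001, -0.313]
contact_force: [0.3, -1.0, -0.2]
gripper_width: 0.566
grip_force: 0.0
```

servo_tool(
  series=[0,0,0,0,0,0,0,0,0,0,0,0,0,0,0,0,0,0,0,0,0,0,0,0,0,0,0,0,0,0],
  fingers=255,
  grip_force=60,
)

```text
clock: 6.02
tcp_pos: [483.6, -249.0, 102.6]
tcp_rot: [3.141, -0.003, -0.315]
contact_force: [0.1, 2.0, 6.5]
gripper_width: 0.199
grip_force: 58.6
```

servo_tool(
  series=[0,0,-0.03,0,0,0,0,0,-0.07,0,0,0,0,0,-0.12,0,0,0,0,0,-0.155,0,0,0,0,0,-0.155,0,0,0,0,0,-0.155,0,0,0],
)

```text
clock: 6.78
tcp_pos: [482.1, -248.5, 255.8]
tcp_rot: [3.142, 0.0, -0.315]
contact_force: [-0.7, 0.3, -1.0]
gripper_width: 0.195
grip_force: 58.7
```

```bash
python3 - <<'E'
from h import *
w=cam('wrist');np.save('w3.npy',w,allow_pickle=True);a=cam('scene')
s=read_state();print(s['tcp_pos'],s['tcp_rot'],s['clock'],s['contact_force'],s['gripper_width'])
p=proj(a,s['tcp_pos']-[0,0,60]).astype(int);print(p)
A=cv2.resize(w['image'][120:320,180:332],(456,600),interpolation=2)
u,v=p; B=cv2.resize(a['image'][v-70:v+70,u-40:u+40],(343,600),interpolation=2)
save('c4.png',np.hstack([A,B])); np.save('a3.npy',a,allow_pickle=True)
E
```

```text
[ 481.78028347 -248.26793453  254.71186128] [-3.14123330e+00  2.12373826e-03 -3.14545652e-01] 6.875 [ 0.00252187  0.0823841  -1.34797805] 0.20096923708329206
[202 231]
```

View pics/c4.png

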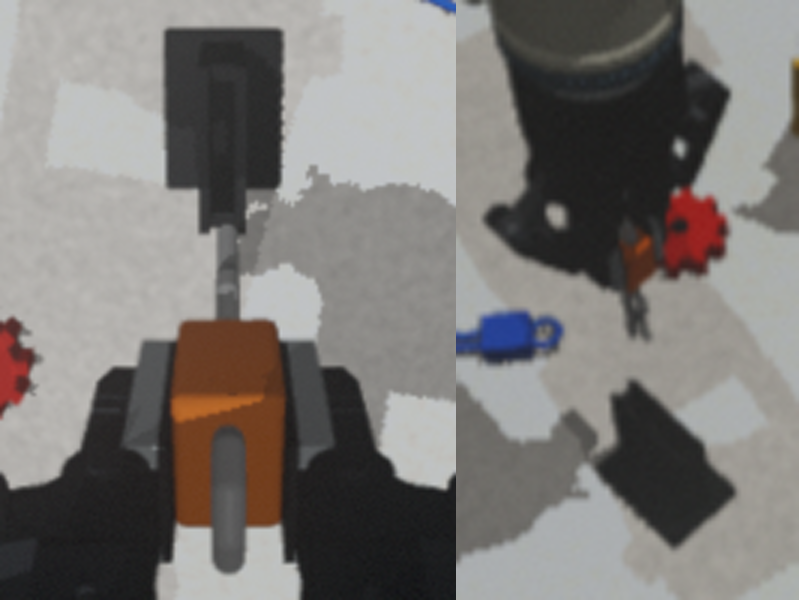

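The wrist crop shows the clip squarely held, with its legs hanging between the fingers at (228,235..320). The scene crop shows two wire tips near (632,335) and (645,335). Now I'll determine which side the straight leg is on.

```bash
python3 - <<'E'
from h import *
w=np.load('w3.npy',allow_pickle=True).item();a=np.load('a3.npy',allow_pickle=True).item()
s=read_state();T=R.from_euler('xyz',s['tcp_rot']).as_matrix()
P=lambda x,y,z:s['tcp_pos']+T@np.array([x,y,z])
zg=25.6;c=0.5
for n,sg in(('A bent+x',1),('B bent-x',-1)):
    o=c-4*sg
    pts={'tip':P(o,0,zg+68.5),'str30':P(o,0,zg+30),'bend':P(o+15*sg,0,zg+56),'bulge':P(o+13*sg,0,zg+26)}
    for k,p in pts.items():
        q=proj(w,p);r=proj(a,p);print(n,k,'w',q.round(1),'crop',((q-[180,120])*3).round(),'scene',r.round(1),'crop',(456+(r[0]-162)*4.29).round(),((r[1]-161)*4.29).round())
i=a['image'][225:243,194:216].astype(int).sum(2)//3
print(i)
E
```

```text
A bent+x tip w [254.8 204.2] crop [224. 253.] scene [202.9 238.9] crop 631.0 334.0
A bent+x str30 w [254.7 225.4] crop [224. 316.] scene [201.4 229.7] crop 625.0 295.0
A bent+x bend w [254.8 191. ] crop [224. 213.] scene [206.9 240.1] crop 649.0 339.0
A bent+x bulge w [254.7 209.3] crop [224. 268.] scene [205.3 232.4] crop 642.0 306.0
B bent-x tip w [254.8 194.5] crop [224. 223.] scene [205.2 241.1] crop 642.0 343.0
B bent-x str30 w [254.7 214.2] crop [224. 283.] scene [203.9 231.9] crop 636.0 304.0
B bent-x bend w [254.8 219. ] crop [224. 297.] scene [200.3 234.1] crop 620.0 313.0
B bent-x bulge w [254.7 234.9] crop [224. 345.] scene [199.7 227.4] crop 618.0 285.0
[[ 39  32  33  36  48  52  49  43  46  50  50  53  65  94 126 120  92  68
   55  64 121 141]
 [ 65  38  35  36  46  49  50  44  47  51  54  73 110 133 145 134 124 118
  112 116 142 145]
 [119  74  47  46  50  51  53  46  48  52  66 113 143 151 153 151 150 149
  146 147 148 147]
 [150 124  98 103  81  64  62  52  49  53  72 133 151 152 152 153 153 151
  150 150 150 148]
 [154 149 139 145 130 118  90  63  53  59  68 118 144 
[... 548 characters left out ...]
6  67 113 146 151 154 152 152
  150 148 149 146]
 [153 151 151 148 151 151 147 110  68  57  74  71 104 142 152 156 152 150
  149 146 146 144]
 [153 149 150 151 152 153 149 119  72  62  85  76  96 138 150 154 151 150
  150 147 146 146]
 [152 152 152 150 150 153 152 136  85  66  95  78  86 122 146 150 148 149
  151 150 150 150]
 [153 151 150 149 151 153 152 144 110  95 121  99  86 113 142 146 147 147
  149 149 151 150]
 [155 153 151 151 151 151 151 147 136 129 141 130 111 127 144 147 144 144
  146 147 149 149]
 [155 153 151 150 152 154 151 149 147 148 150 147 138 146 148 150 146 146
  150 148 151 151]
 [155 151 149 150 150 152 151 150 149 151 150 150 149 152 150 150 149 150
  150 151 152 151]]
```

The straight leg ends at scene (203,239), and the bulged, flared leg ends at (206,240). So the bent leg is on the tool's +x side. I'll move beside the stud, keeping the hole in clear view.

servo_tool(
  series=[-0.001,-0.04,0,0,0,-4,-0.002,-0.09,0,0,0,-10,-0.003,-0.14,0,0,0,-16.9,-0.003,-0.1705,0,0,0,-16.9,-0.003,-0.1705,0,0,0,-16.9,-0.003,-0.1705,0,0,0,-16.9,-0.003,-0.1705,0,0,0,-16.9],
)

```text
clock: 7.75
tcp_pos: [532.0, -86.5, 255.4]
tcp_rot: [3.142, 0.001, -0.021]
contact_force: [-0.2, 0.4, -1.0]
gripper_width: 0.198
grip_force: 58.9
```

```bash
python3 - <<'E'
from h import *
w=cam('wrist');np.save('w4.npy',w,allow_pickle=True)
s=read_state();print(s['tcp_pos'],s['tcp_rot'],s['clock'],s['contact_force'],s['gripper_width'])
save('w4.png',w['image'][110:310,90:355],3)
E
```

```text
[532.07742701 -86.54956067 255.54356794] [ 3.14155138e+00  5.71925025e-04 -2.09824721e-02] 7.8 [-0.08055908 -0.18838486 -0.05900353] 0.19802841333543228
```

View pics/w4.png

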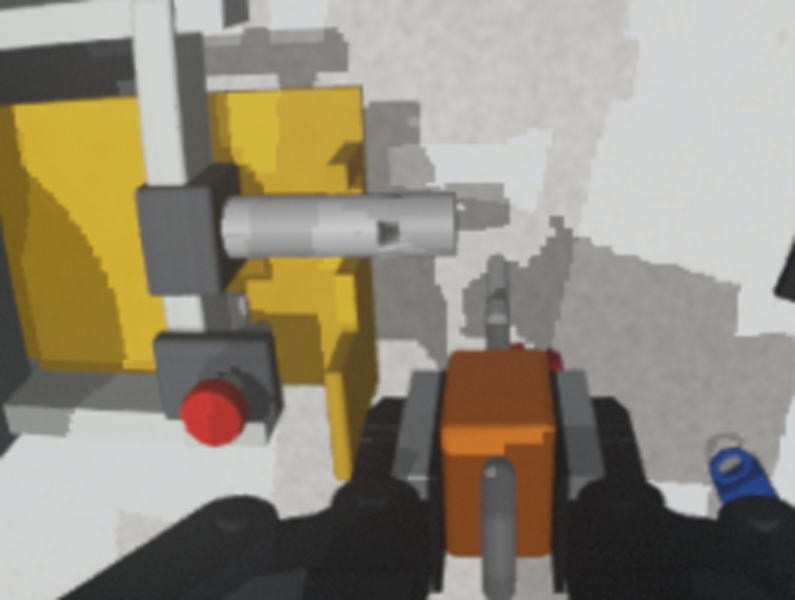

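The wrist view shows the gate shut with its fork edge at x≈365. The hole is at (389,231), the stud's edges are at v≈194 and 254, its end is at u≈456, the grip's top face spans v 428–553 and its front bottom edge is at v≈352, and the legs are at u≈498.

```bash
python3 - <<'E'
from h import *
w=np.load('w4.npy',allow_pickle=True).item()
s=read_state();T=R.from_euler('xyz',s['tcp_rot']).as_matrix()
def t(u,v,z): return (T.T@(onz(w,90+u/3,110+v/3,z)-s['tcp_pos'])).round(1)
zt=s['tcp_pos'][2]
print('grip top front/rear',t(498,428,zt+4.4),t(498,553,zt+4.4),'bottom front',t(498,352,zt-25.6))
print('sides top',t(442,430,zt+4.4),t(554,430,zt+4.4))
print('hole',t(389,231,120),onz(w,90+389/3,110+231/3,120),'end',t(456,222,110))
o,_=ray(w,200,180);o=T.T@(o-s['tcp_pos'])
# stud axis: bisector of tangent rays in tool x-z plane
for u,v1,v2 in((389,194,254),(270,196,256),(440,192,254)):
    d=[T.T@ray(w,90+u/3,110+v/3)[1] for v in(v1,v2)]
    d=[np.array([q[0],q[2]])/np.hypot(q[0],q[2]) for q in d]; b=d[0]+d[1]
    z=zt-110; x=o[0]+b[0]/b[1]*(z-o[2]); print('axis x',x, 'halfang',np.degrees(np.arccos(d[0]@d[1]))/2,'expected',np.degrees(np.arcsin(10/np.hypot(x-o[0],z-o[2]))))
m=w['image'][110+60:110+90,90+115:90+150].astype(int).sum(2)//3
print(m[8:26,:])
print('legs',[t(u,v,zt-94) for u,v in((498,260),)], t(498,340,zt-45))
E
```

```text
grip top front/rear [11.3  0.1 -4.4] [-12.7   0.2  -4.4] bottom front [ 9.5  0.2 25.6]
sides top [10.9 -8.2 -4.4] [10.9  8.5 -4.4]
hole [ -3.3 -32.6 135.5] [529.4141621 -53.8620589 120.       ] end [ -3.6 -12.8 145.5]
axis x -4.2110904292896265 halfang 1.9364771519821429 expected 2.060369635068503
axis x -4.815984070399637 halfang 1.9696142398335996 expected 2.0590155833839963
axis x -3.8935056861690924 halfang 1.9939925437594925 expected 2.0610777105473685
[[147 146 148 147 147 147 147 148 148 148 148 149 149 149 148 147 148 150
  147 147 148 147 147 148 148 147 148 147 148 148 149 148 147 148 149]
 [154 154 154 154 155 154 154 154 153 153 154 155 155 154 153 152 152 154
  153 152 151 151 152 153 152 153 151 152 153 152 152 153 153 153 153]
 [168 168 168 168 169 169 169 162 158 158 159 159 158 157 156 156 157 158
  157 156 157 156 156 156 157 156 157 157 157 158 157 158 158 157 158]
 [174 176 175 175 175 176 175 170 163 162 163 163 162 160 160 161 161 160
  161 161 161 161 162 161 162 162 161 162 162 162 162 162 162 163 162]
 [181 182 182 182 181 182 181 176 171 170 166 161 163 163 
[... 1322 characters left out ...]
 171 170 168 167 159 153 152 153 152 151 151 151 151 152 151 151 152]
 [164 165 164 164 164 164 164 164 164 164 162 156 158 167 173 176 174 168
  164 163 162 163 160 151 148 147 147 145 144 144 144 143 143 144 144]
 [155 156 156 154 155 155 155 155 156 154 156 166 167 163 161 157 153 149
  148 152 152 152 152 151 150 149 149 140 137 135 137 135 134 133 133]
 [141 140 140 139 139 139 139 139 139 140 141 143 142 139 137 136 137 136
  135 136 137 137 137 136 136 137 136 135 134 135 138 131 129 129 129]
 [111 110 110 109 109 107 105 104 107 119 124 135 142 138 136 135 134 130
  124 120 120 119 120 120 118 118 119 120 120 124 152 159 159 159 159]]
legs [array([ 2.5,  0.3, 94. ])] [ 2.8  0.2 45. ]
```

servo_tool(
  series=[0,-0.02,0,0,0,0,0,-0.033,0,0,0,0,0,-0.033,0.015,0,0,0,0,-0.033,0.03,0,0,0,0,-0.033,0.034,0,0,0,0,-0.033,0.034,0,0,0,0,-0.033,0.034,0,0,0],
)

```text
clock: 8.68
tcp_pos: [533.4, -52.8, 222.0]
tcp_rot: [3.142, -0.0, -0.02]
contact_force: [-0.5, -0.8, -0.1]
gripper_width: 0.2
grip_force: 58.9
```

```bash
python3 - <<'E'
from h import *
w=cam('wrist');np.save('w5.npy',w,allow_pickle=True);a=cam('scene')
s=read_state();print(s['tcp_pos'],s['tcp_rot'],s['clock'],s['contact_force'])
T=R.from_euler('xyz',s['tcp_rot']).as_matrix()
p=proj(a,s['tcp_pos']+T@[-4,0,94]);print(p)
A=cv2.resize(w['image'][130:230,205:305],(400,400),interpolation=2)
u,v=p.astype(int); B=cv2.resize(a['image'][v-25:v+25,u-25:u+25],(400,400),interpolation=2)
save('c5.png',np.hstack([A,B]))
E
```

```text
[533.40196843 -52.75590522 222.23466729] [ 3.14150623e+00 -8.44828241e-04 -1.97689622e-02] 8.775 [ 0.66172414  0.62145208 -1.08489395]
[261.71801105 193.63833727]
```

View pics/c5.png

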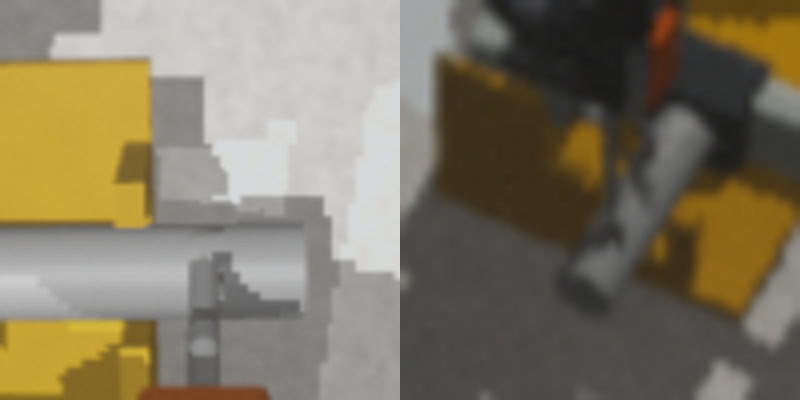

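The wrist crop shows the leg at u≈203 over the stud, with the stud end at u≈305 and a dark sliver at (222,265) on the leg's right, either hole or shadow. The scene crop shows the leg above the stud. I'll check it numerically.

```bash
python3 - <<'E'
from h import *
w=np.load('w5.npy',allow_pickle=True).item()
s=read_state();T=R.from_euler('xyz',s['tcp_rot']).as_matrix();zt=s['tcp_pos'][2]
g=w['image'].astype(int).sum(2)//3
print(g[186:211,248:266]); 
o=T.T@(ray(w,200,180)[0]-s['tcp_pos'])
for u in(222,235,275):
    col=g[170:222,u]; d=np.abs(np.diff(col)); print(u,col[10:44])
h=T.T@(np.array([529.4,-53.9,120])-s['tcp_pos']);print('hole from w4 in tool',h)
for du in(-3.5,0,3.5):
  for dx in(-3.5,3.5): print('pred mouth px',proj(w,s['tcp_pos']+T@(np.array([-4+dx,-0.0+du,zt-120]))).round(1))
print('end pred',proj(w,s['tcp_pos']+T@np.array([-4,20,zt-120])))
E
```

```text
[[107 107 108 107 110 109 107 106 107 106 104 103 103 110 111 112 110 109]
 [121 121 121 122 121 117 113 111 107 104 100  97 104 120 124 123 123 123]
 [135 134 135 135 132 128 126 124 125 127 128 127 130 135 136 137 137 138]
 [145 146 144 144 141 142 143 143 142 142 143 144 145 144 144 144 145 144]
 [150 151 150 150 149 151 152 151 150 150 150 152 151 150 150 150 149 150]
 [155 155 155 155 156 157 157 156 154 155 154 156 155 154 154 154 153 153]
 [159 159 159 160 162 162 161 159 158 158 153 153 153 151 151 157 159 159]
 [163 164 164 165 165 165 162 158 158 157 125 115 115 115 121 155 162 162]
 [168 168 168 168 167 163 159 145 143 152 121 110 108 108 116 159 167 168]
 [173 174 175 172 155 136 133 130 128 129 113 110 108 112 121 165 173 173]
 [180 180 181 177 145 130 128 130 127 122 111 111 114 117 127 173 181 182]
 [186 186 186 182 144 126 127 129 126 122 110 116 125 121 128 171 179 185]
 [186 186 187 183 143 126 127 128 126 122 110 101 101 115 118 127 137 179]
 [185 186 185 183 142 125 127 128 126 121 110  99  93 113 117 117 128 177]
 [182 182 182 178 141 125 127 128 125 122 111 105 
[... 771 characters left out ...]
26]]
222 [142 142 142 141 137 102  96 114 130 143 148 153 158 162 167 172 179 184
 186 185 183 177 170 167 164 160 160 157 154 147 143 147 144 139]
235 [139 139 139 139 140 139 139 124 132 143 149 155 159 163 167 172 180 186
 187 186 181 176 170 167 165 159 154 145 136 127 128 135 125 113]
275 [157 157 155 152 133 118 112 127 138 145 150 155 159 162 167 175 182 187
 186 185 179 174 169 167 155 113 102 101 106 112 127 126 126 126]
hole from w4 in tool [ -4.06493966   1.21414523 102.23137491]
pred mouth px [251.1 204.9]
pred mouth px [251.1 196.7]
pred mouth px [255.5 204.9]
pred mouth px [255.5 196.7]
pred mouth px [259.9 204.9]
pred mouth px [259.9 196.7]
end pred [280.52524015 200.81326955]
```

servo_tool(
  series=[0,0.0008,0.003,0,0,0,0,0.0008,0.006,0,0,0,0,0.0008,0.009,0,0,0,0,0.0008,0.011,0,0,0,0,0.0008,0.013,0,0,0,0,0.0008,0.013,0,0,0],
)

```text
clock: 9.52
tcp_pos: [533.4, -53.4, 208.8]
tcp_rot: [-3.142, -0.001, -0.02]
contact_force: [1.8, 0.2, -0.9]
gripper_width: 0.202
grip_force: 58.9
```

servo_tool(
  series=[0,0,0.003,0,0,0,0,0,0.006,0,0,0,0,0,0.009,0,0,0,0,0,0.012,0,0,0,0,0,0.012,0,0,0],
)

```text
clock: 10.15
tcp_pos: [533.3, -53.4, 196.6]
tcp_rot: [-3.142, -0.0, -0.02]
contact_force: [3.4, -0.1, -1.6]
gripper_width: 0.199
grip_force: 58.8
```

servo_tool(
  series=[0.0004,0,0.003,0,0,0,0.0004,0,0.006,0,0,0,0.0004,0,0.009,0,0,0,0.0004,0,0.012,0,0,0,0.0004,0,0.012,0,0,0],
)

```text
clock: 10.78
tcp_pos: [533.6, -53.4, 184.6]
tcp_rot: [-3.142, -0.0, -0.02]
contact_force: [3.5, -0.8, -0.6]
gripper_width: 0.199
grip_force: 59.0
```

servo_tool(
  series=[0.0004,0,0.003,0,0,0,0.0004,0,0.006,0,0,0,0.0004,0,0.009,0,0,0,0.0004,0,0.012,0,0,0,0.0004,0,0.012,0,0,0],
)

```text
clock: 11.4
tcp_pos: [534.7, -53.5, 172.5]
tcp_rot: [3.142, -0.002, -0.02]
contact_force: [8.0, -0.4, -3.2]
gripper_width: 0.201
grip_force: 58.6
```

servo_tool(
  series=[-0.0003,0,0.003,0,0,0,-0.0003,0,0.006,0,0,0,-0.0003,0,0.009,0,0,0,-0.0003,0,0.011,0,0,0,-0.0003,0,0.011,0,0,0,-0.0003,0,0.011,0,0,0],
)

```text
clock: 12.15
tcp_pos: [533.6, -53.4, 161.5]
tcp_rot: [-3.142, 0.0, -0.02]
contact_force: [5.8, -0.4, -1.4]
gripper_width: 0.202
grip_force: 58.9
```

servo_tool(
  series=[0,0,0,0,0,0,0,0,0,0,0,0,0,0,0,0,0,0,0,0,0,0,0,0,0,0,0,0,0,0],
  fingers=150,
)

```text
clock: 12.78
tcp_pos: [533.5, -53.4, 161.8]
tcp_rot: [-3.142, 0.0, -0.02]
contact_force: [0.8, -0.8, -0.8]
gripper_width: 0.413
grip_force: 0.0
```

```bash
python3 - <<'E'
from h import *
w=cam('wrist');np.save('w6.npy',w,allow_pickle=True)
s=read_state();print(s['tcp_pos'],s['clock'],s['contact_force'],s['grip_force'],s['gripper_width'])
save('w6.png',w['image'][130:330,150:360],3)
E
```

```text
[533.5105448  -53.40958185 161.84250885] 12.825 [0.21744821 0.00890504 0.55400137] 0.0 0.4123327074170208
```

View pics/w6.png

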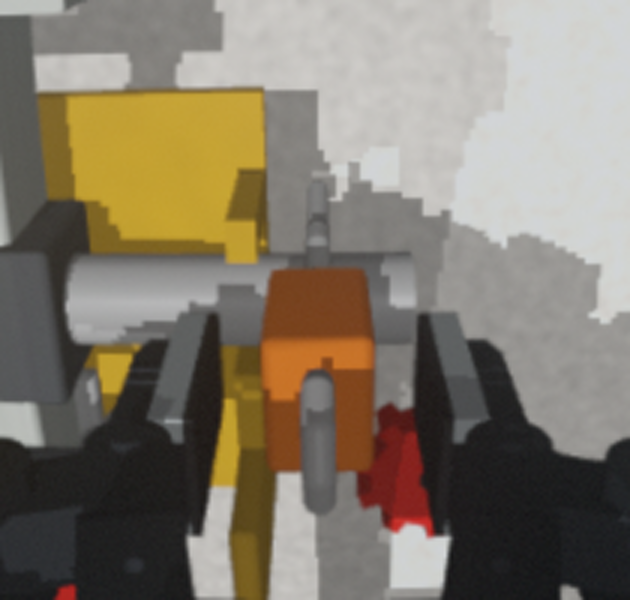

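The wrist view shows the clip upright on the stud with the fingers clear on both sides (215 and 420), the grip's top face at v 340–470, its front bottom edge at v≈268, and the leg visible beyond the stud at (317,215). I'll check its height by geometry.

```bash
python3 - <<'E'
from h import *
from scipy.optimize import least_squares
for n,tp,px in(('w4',[532.08,-86.55,255.5],[252.3,294,227.0]),('w6',[533.5,-53.4,161.84],[243,286.3,219.0])):
    w=np.load(n+'.npy',allow_pickle=True).item();M=np.array(w['mount']);w=dict(w,c2w=M)
    # tool frame: points (x, 0, z): top front (o+17,zg-30) rear (o-9,zg-30), bottom front(o+17,zg); 1 mm edge rounding
    f=lambda p:[proj(w,[p[0]+16.3,0,p[1]-29.5])[1]-px[0],proj(w,[p[0]-8.3,0,p[1]-29.5])[1]-px[1],proj(w,[p[0]+16.3,0,p[1]-.5])[1]-px[2]]
    r=least_squares(f,[-4,25]);print(n,'o,zg',r.x,r.fun,'grip underside z',tp[2]-r.x[1])
    g=w['image'];m=cv2.inRange(cv2.cvtColor(g,cv2.COLOR_RGB2HSV),(3,130,50),(16,255,255))[:,240:272]
    print([ (v,int(m[v].astype(bool).sum())) for v in range(210,300,6)], g[215:296:3,250].sum(1)//3)
w=np.load('w6.npy',allow_pickle=True).item()
# stud axis in tool x at present
s=read_state();T=R.from_euler('xyz',s['tcp_rot']).as_matrix();o=T.T@(ray(w,200,200)[0]-s['tcp_pos'])
d=[T.T@ray(w,150+195/3,130+v/3)[1] for v in(254.5,343)]
d=[np.array([q[0],q[2]])/np.hypot(q[0],q[2]) for q in d];b=d[0]+d[1];z=s['tcp_pos'][2]-110
print('stud x in tool',o[0]+b[0]/b[1]*(z-o[2]))
E
```

```text
w4 o,zg [-8.55683134 30.8222804 ] [ 0.67295109 -0.29342757 -0.48469341] grip underside z 224.67771960421638
[(210, 0), (216, 0), (222, 0), (228, 31), (234, 32), (240, 32), (246, 32), (252, 32), (258, 32), (264, 22), (270, 20), (276, 20), (282, 20), (288, 20), (294, 19)] [123 121 124 187  89  73  75  73  74  74  74  74  85 115 119 117  76  76
  76  77  76  76  77  81  80  81  81]
w6 o,zg [-3.72252445 31.09378078] [ 0.76289114 -0.31609002 -0.56909746] grip underside z 130.74621921731452
[(210, 0), (216, 0), (222, 31), (228, 32), (234, 32), (240, 32), (246, 32), (252, 32), (258, 21), (264, 20), (270, 20), (276, 20), (282, 20), (288, 0), (294, 0)] [ 79  86  72  72  73  73  70  71  73  82 114 118 118 116 106 108  99  97
  96  79  78  82  80  81 112 152 155]
stud x in tool -4.980677507338086
```

Retreating straight up, then checking with the fixed cameras.

servo_tool(
  series=[0,0,-0.02,0,0,0,0,0,-0.06,0,0,0,0,0,-0.11,0,0,0,0,0,-0.16,0,0,0,-0.1,0.06,-0.17,0,0,0,-0.15,0.12,-0.17,0,0,0,-0.15,0.17,-0.17,0,0,0,-0.15,0.17,-0.17,0,0,0,-0.15,0.17,-0.17,0,0,0],
)

```text
clock: 13.95
tcp_pos: [378.9, -222.5, 332.1]
tcp_rot: [3.141, -0.0, -0.024]
contact_force: [-0.0, 1.0, -0.1]
gripper_width: 0.41
grip_force: 0.0
```

```bash
python3 - <<'E'
from h import *
a=cam('scene');b=cam('top');w=cam('wrist');np.save('end.npy',[a,b,w],allow_pickle=True)
s=read_state();print(s['tcp_pos'],s['tcp_rot'],s['clock'],s['contact_force'])
rs=[]
for c in(a,b,w):
    m=cv2.inRange(cv2.cvtColor(c['image'],cv2.COLOR_RGB2HSV),(3,120,40),(16,255,255))
    p=proj(c,[529,-54,151]);print(c['name'],p.round(1))
    k,l,st,ce=cv2.connectedComponentsWithStats(m)
    for i in range(1,k):
        if np.hypot(*(ce[i]-p))<25 and st[i,4]>10: print(st[i],ce[i].round(1))
# predicted grip corner boxes for seated clip, underside z=136 and 131
for zg in(136,131):
    for c in(a,b,w):
        q=np.array([proj(c,[528.9+x,-54+y,zg+z]) for x in(-9,17) for y in(-9,9) for z in(0,30)]);print(zg,c['name'],q.min(0).round(1),q.max(0).round(1),'tip',proj(c,[528.9,-54,zg-68.5]).round(1))
E
```

```text
[ 380.45848768 -220.01153453  331.78018437] [-3.14119920e+00 -6.09616493e-05 -1.96856217e-02] 14.1 [0.22672564 0.55387508 0.15201608]
scene [261.5 188.4]
[258 185  13  13 115] [264.1 191.3]
top [262.3 180.3]
[259 172   8  10  43] [261.9 177.3]
wrist [99.1 44. ]
[ 88  27  25  26 428] [102.4  40.8]
[88 33  4 10 29] [89.9 37.4]
136 scene [256.4 180.7] [269.5 197.2] tip [260.9 207.9]
136 top [258.3 171.5] [266.5 185.6] tip [261.9 188.1]
136 wrist [85.3 25.6] [112.3  54.6] tip [128.9  52. ]
131 scene [256.4 181.9] [269.4 198.4] tip [260.9 209. ]
131 top [258.3 172. ] [266.4 186.1] tip [261.9 188.6]
131 wrist [87.7 26.4] [114.2  54.9] tip [130.3  52.4]
```

servo_tool(
  series=[0,0,0,10,0,0,0.02,0,0.02,20,0,0,0.05,0,0.05,30,0,0,0.07,-0.01,0.09,40,0,0,0.09,-0.03,0.12,45,0,0,0.09,-0.03,0.14,45,0,0,0.09,-0.03,0.14,45,0,0,0.09,-0.03,0.14,45,0,0,0.09,-0.03,0.14,45,0,0],
)

```text
clock: 15.22
tcp_pos: [471.2, -192.7, 193.5]
tcp_rot: [-2.359, -0.002, -0.02]
contact_force: [0.0, 0.4, 0.2]
gripper_width: 0.413
grip_force: 0.0
```

```bash
python3 - <<'E'
from h import *
w=cam('wrist');np.save('w7.npy',w,allow_pickle=True)
s=read_state();print(s['tcp_pos'],s['tcp_rot'],s['clock'])
m=cv2.inRange(cv2.cvtColor(w['image'],cv2.COLOR_RGB2HSV),(3,120,40),(16,255,255))
k,l,st,ce=cv2.connectedComponentsWithStats(m)
print([(st[i].tolist(),ce[i].round(1).tolist()) for i in range(1,k) if st[i,4]>30])
for zg in(136,131):
    q=np.array([proj(w,[528.9+x,-54+y,zg+z]) for x in(-9,17) for y in(-9,9) for z in(0,30)]);print(zg,q.min(0).round(1),q.max(0).round(1))
    print('tip',proj(w,[528.9,-54,zg-68.5]),'under front edge',[proj(w,[528.9+x,-63,zg]).round(1) for x in(-9,0,17)])
print('stud end',[proj(w,[528.9+dx,-74,110+dz]).round(1) for dx,dz in((0,10),(0,-10),(-10,0),(10,0))])
g=w['image'].astype(int)
t=proj(w,[528.9,-54,67.5]).astype(int);print(t);print(g[t[1]-10:t[1]+14,t[0]-9:t[0]+24].sum(2)//3)
E
```

```text
[ 471.14709397 -192.63264319  193.32156992] [-2.35830387e+00 -2.21980005e-03 -1.95697627e-02] 15.275
[([158, 103, 39, 33, 1047], [179.1, 118.9]), ([58, 231, 29, 73, 427], [71.2, 267.1])]
136 [153.1 104. ] [195.  138.2]
tip [245.33162821 117.86832655] under front edge [array([195. , 133.9]), array([194.6, 123.6]), array([193.8, 104. ])]
131 [158.3 103.7] [199.8 137.4]
tip [248.83158376 117.59036855] under front edge [array([199.8, 133.2]), array([199.3, 123.1]), array([198.6, 103.7])]
stud end [array([216.9, 122.4]), array([234.3, 120.7]), array([226.2, 132.6]), array([225.5, 110.4])]
[245 117]
[[ 88  86  92 110 124 123 123 123 123 120 120 121 121 121 121 122 123 123
  123 124 126 127 128 128 128 129 126 126 127 129 126 124 124]
 [ 89  96 108 121 125 125 122 123 123 121 121 121 122 123 121 122 121 122
  122 125 128 128 126 126 127 126 127 127 129 129 127 125 124]
 [105 115 120 123 124 122 121 122 123 122 123 123 125 124 123 121 122 123
  124 126 128 127 124 124 125 126 127 127 127 128 128 126 125]
 [117 119 121 122 121 121 120 122 124 124 122 124 123 124 123 122 123 126
  126 126 126 
[... 2089 characters left out ...]
8 128 125 126]
 [120 123 125 125 123 121 120 119 122 123 121 123 124 122 120 119 121 123
  124 124 124 123 121 121 121 123 125 126 127 127 128 126 127]
 [119 122 124 125 122 121 121 121 122 123 123 121 123 122 120 121 123 124
  125 126 126 123 122 122 121 123 126 127 127 126 126 127 127]
 [120 121 123 123 121 121 122 122 123 124 122 122 124 120 119 122 124 127
  126 127 127 124 123 122 121 122 125 126 126 125 126 126 127]
 [121 120 122 122 123 122 123 124 124 123 123 122 123 121 121 122 123 127
  128 127 126 124 125 123 122 123 125 126 126 126 127 126 127]
 [122 122 122 122 121 122 124 124 125 124 121 121 122 122 123 124 123 125
  127 126 125 125 125 125 122 122 123 126 127 126 127 126 126]]
```

```bash
python3 - <<'E'
from h import *
w=np.load('w7.npy',allow_pickle=True).item();g=w['image'].astype(int).sum(2)//3
print('cols 208..');print(g[106:140:2,208:242])
print('orange bottom edge',[(v,[int(x) for x in w['image'][v,186:206,0]]) for v in(112,120,128)])
E
```

```text
cols 208..
[[109 132 132 120 104  95  92  91  90  89  89  92  89  87  83  80  80  78
   80  80  89 117 122 122 120 116 111 105  98  93  90 101 116 123]
 [100  99  95  92  86  84  88  90  89  85  83  86  88  91  90  88  85  82
   85  96  96  99 103 101  96  92  88  88  89  96 108 121 125 125]
 [ 95  87  85  95 111 117 122 124 122 101  86  86  88  91  94  93  92  91
   89  93  93  90  88  87  88  98 106 115 117 119 121 122 121 121]
 [ 84  84  90  92  95  95  98 101 106 115 132 138 139 134 116  97  91  89
   90  89  89  93 100 117 121 121 123 121 122 122 120 121 120 122]
 [ 92  95  96  97 103 108 109 111 126 154 160 156 129  99  93  91  90  89
   88  88  90  93  93  98 109 118 122 122 123 123 123 123 122 122]
 [ 99  99 100 110 115 117 125 160 171 173 165 124  93  89  90  91  90  89
   88  89  90  93  92  91  92  97 103 102  99 100 102 104 102 101]
 [101 103 112 120 122 129 167 179 180 175 127  94  89  89  91  92  91  89
   88  89  90  91  92  91  90  91  91  90  90  91  89  89  88  89]
 [100 102 115 122 123 133 173 183 181 163 105  89  89  89  90  91  90  89
   88  88  90  93  92  92  9
[... 934 characters left out ...]
  76  76  77  77  76  79
   77  79  83 105 119 121 121 122 121 121 122 123 122 123 123 124]
 [ 75  74  74  72  75  74  75  75  74  75  76  75  74  75  75  75  75  76
   78  77  81 104 118 120 121 122 122 121 120 123 123 122 122 124]
 [ 75  74  74  75  74  74  75  74  74  74  75  73  75  75  75  77  76  78
   78  80  82 104 117 118 122 123 122 121 122 122 123 122 121 122]]
orange bottom edge [(112, [112, 113, 113, 113, 112, 112, 113, 113, 112, 112, 104, 92, 92, 89, 90, 91, 91, 90, 89, 91]), (120, [112, 112, 113, 111, 112, 112, 111, 113, 112, 111, 110, 93, 91, 92, 91, 90, 90, 90, 91, 92]), (128, [112, 113, 112, 112, 112, 111, 111, 112, 112, 111, 110, 116, 142, 145, 143, 131, 111, 94, 91, 90])]
```

The tip measures about 45 mm below the stud axis, inside the 37.5–48.5 mm window. The leg is centred within about 0.5 mm sideways, and the bent leg's offset from the grip matches its relaxed shape before insertion. The robot is clear, so I'm handing in.

```bash
python3 -c "
from plant import sign_off
print(sign_off())"
```

```text
the job is handed in; nothing more can be done
None
```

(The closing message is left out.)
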